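# Snap a hook clip on to the sprung tool rail and dock it at the collar

### The arm

A 7-joint arm with a two-finger parallel gripper is mounted at the origin on the work surface. World frame = base frame: x ahead of the robot, y to its left, z up, the work surface at z = 0. Lengths are in m, angles in rad, forces in N, time in s.
With the tool pointing down it reaches from about 0.4 to 0.875 m from the base axis. Payload 4.4 kg.
Tool frame: the origin (TCP) lies at the very end of the fingers, on their centre line; the grasp point (between the pads) lies grip_depth behind it (grip_depth is the distance from the TCP to the grasp point, in m); z points along the fingers, y is the line along which they close (so a half turn about z gives the same grasp; the last joint's range is limited). The gripper opens to 85 mm and grips with 20 to 120 N. Pads are 22 mm wide; open, the fingers measure 114 mm over their backs; the gripper's body (76 mm by 85 mm) begins 54 mm behind the grasp point. The pads swing forward as they close: fully open they stand 13 mm farther back than shut.
Start: joints at [-1.317, 0.628, 0.038, 1.517, -0.027, 0.996, -0.02], TCP at [0.204, 0.617, 0.205] pointing down, gripper open.
Joint ranges: [-3.06, 3.06], [-0.37, 2.12], [-1.25, 1.32], [0.18, 2.47], [-1.1, 4.24], [0.23, 1.98], [-2.94, 2.94]. Speed limits (rad/s): [2.57, 2.57, 3.14, 3.14, 3.14, 3.14, 3.14].

### API

Orientations are given as a unit quaternion [x, y, z, w].
In Python, from plant import * gives the robot as it stands.
- The arm moves only by the shell command python3 -m creep 'ROWS' [OPENING] [FORCE]. ROWS is text: rows parted by semicolons, each of 6 numbers parted by spaces: the shift along the world's x, y, z each as a share of 0.2 m, from -1 to 1, then the turn, a rotation vector about the world's x, y, z each as a share of 0.5 rad, from -1 to 1. In form: x y z rx ry rz; .... A call has 1 to 5 rows; each row shifts and turns the commanded pose from where the row before left it; what a row does not reach is not made up. A row lasts 1/12 s, in which the tool goes at most 41.7 mm and 7.16 degrees, less where a joint would pass 70% of its speed; a pose out of reach is approached as far as the arm can. A call with a number of a shift or a turn outside -1 to 1 is refused whole. A call with a gripper value outside its range is refused whole. OPENING is the opening, from 0 (shut) to 1 (fully open), set as the call begins (- or left out, the last holds). The fingers move at their own pace and stop on an object; FORCE is the grip in N (left out, the last holds). Time passes only in rows, so rows that do not move let the fingers close. It gives the time, the measured TCP pose, the force, the opening and the grip force at its end, in the units of the state.
- observe(): the state, without advancing time (a new reading comes with each control period).
- grab_frame(name): name is "side" or "top"; returns a dict with "frame" (400x640x3 uint8, blue, green, red), "fx", "fy", "cx", "cy" (pixels), "R" (3x3) and "t" (3): a world point X has camera coordinates R X + t. Camera axes: x right, y down, z forward; pixel columns grow to the right and rows downward; lengths in m; the calibration is good to about 2 mm. A picture is of the moment at which its call begins. There is no depth.
- hand_in(): hands the job in; it is judged then, once.
The state is a dict: "time_s": time; "q": joint angles; "dq": joint speeds; "joint_torque": joint torques, N m; "position": TCP position; "ee_rot": TCP orientation; "force": force on the tool from outside, world axes, zero at the start; "wrist_torque": the same for the moment, N m; "width": opening from 0.0 (shut) to 1.0 (fully open); "grip_force": force on a finger pad.
Only numpy, scipy, OpenCV 4.12 (cv2) and the standard library are available. Lean on these libraries where they do the work, as an engineer would, in place of code of your own. Each camera call takes 0.05 s, during which the arm holds its last target. There are 200 camera calls.

### The job

Pick up the loose hook clip and, in the open stretch of the tool rail, push it straight down, gently, until its sprung arms snap right over the bar and it sits fully home and upright; stop pushing as soon as it snaps. Then slide it along the rail, hook end trailing, until the collar's tongue is in its pocket and it rests against the collar. Do not force the rail down on to its stops or push hard on the collar, leave the other things on the bench where they are, and let go of the clip.

Things in the scene. Friction and masses are not known exactly. Their poses are not given: they have to be found in the camera images.
- clip: the loose hook clip, standing on its feet on the bench, 72 mm tall, about 0.1 kg (varies). A black block on two sprung steel arms (at +x and -x). Origin: under the feet, mid footprint; z up; y = direction of the bar it clips on to. 26 mm long in y (ends at y = -13 and +13), 40 mm across the feet in x
- clip_grip (a point): where to grip: centre of the clip's block, 57 mm above its feet. The block is 26 x 26 mm in x and y with plain parallel sides from 30 to 72 mm above the feet. Grip across x (the hook is in the way across y), fingertips not below 37 mm above the feet, as the arms move below. Axes as the clip's
- clip_bore (a point): point of the clip 20 mm above its feet: the bar's axis lies here when the bar is fully home on the clip's flat seat, 10 mm above. The lips that snap under the bar are 6 mm below this point, 16 mm apart; each spreads about 2 mm to let the bar pass. Below them the arms flare to a lead-in mouth 30 mm wide at the feet. Axes as the clip's
- clip_pocket (a point): centre of the pocket's mouth in the clip's -y end, 42 mm above the feet. The pocket is 16 mm wide (x), 14 mm high, 21 mm deep along +y, closed at its +y end
- clip_hook (a point): tip of the steel wire hook that sticks out of the clip's +y end: 34 mm along +y, 66 mm above the feet. The wire is 4 mm thick and leaves the block 56 mm above the feet
- stand: fixed wooden board 70 x 360 x 15 mm with a 116 mm tall, 36 mm wide aluminium guide post at each end (y = -155 and +155 mm). Origin: centre of the board's underside; y along the rail, z up
- rail: plain steel bar, 20 mm across, 310 mm between the posts; origin at its middle, on its axis, 95 mm above the bench when not loaded; y along the bar. It rides on springs in the posts and sinks under a push: about 1 N starts it, then 0.8 N per mm, solid stop 24 mm down. It does not tilt, turn or move sideways. Never push it more than 20 mm down (about 17 N)
- collar: aluminium block 30 x 18 x 44 mm (x, y, z) clamped on the rail towards its -y end, sinks with the rail. Origin: on the rail's axis at the block's +y face; it fills y -18 to 0, z -14 to +30 mm; y along the rail. Butted against this face, the clip's clip_bore is 13 mm along +y from here. Keep the clip's push on it under 25 N
- tongue_tip (a point): tip of the collar's steel tongue, 8 mm wide, 7 mm high: it sticks out of the collar's +y face 16 mm along +y, 22 mm above the rail's axis, and goes into the clip's pocket with 3 to 4 mm play all round. It blocks pushing the clip down with its middle less than 30 mm from the collar's face
- rail_open (a point): point on the rail's axis in its open stretch, 30 mm along +y from its middle: the clip can be pushed on here. The push rises to some 10 to 16 N (friction varies) while the rail sinks; then the arms snap over, the push drops sharply and the rail springs up into the clip. Stop there: once snapped, the rail must not be pushed 13 mm down. The clip slides along the rail with 3 to 10 N
- flux_jar: bystander: a small lidded jar, 40 mm across, 60 mm tall; origin at its underside
- bench_block: bystander: a bare steel bench block, 50 x 50 x 30 mm, 0.6 kg; origin at its underside
- spool: bystander: a red flanged spool, 64 mm across, 32 mm tall; origin at its underside
- bowl: bystander: a small white ceramic bowl, 90 mm across, 35 mm tall; origin at its underside
- hammer: bystander: a hammer lying flat
- driver: bystander: a screwdriver lying flat
- ring_box: bystander: a small cardboard box, 60 x 45 x 30 mm; origin at its underside
Things that resemble listed ones, but are neither listed nor needed, are in the scene too. Several things have the shape of the clip; the one meant has the colours described above.

How it is judged:
By the outcome, as a careful person would: the job done as asked, in the order asked, and still so for the second after the job is handed in, with the robot touching nothing.
It also fails if it takes over 72 s, if anything falls off the work surface, if the arm or the gripper's body presses on something with over 40 N, if the wrist force passes 120 N, or if a joint passes its speed limit or range.

## Working session

There is one attempt and no reset: what is moved stays moved. The work goes in short steps, Python scripts to look and compute and a shell command to move; the robot and the scene stay as the last step left them, time stands still between calls to the robot, and variables do not carry over. Pictures are saved under pics/ and viewed, at most 10 in all, crops included, and the job is handed in when it is done.

```bash
mkdir -p pics; ls
python3 - <<'E'
from plant import *
import cv2,numpy as np
for n in("side","top"):
    f=grab_frame(n); cv2.imwrite(f"pics/{n}0.png",f["frame"]); np.savez(f"{n}0.npz",**f)
    print(n,f["fx"],f["cx"],f["cy"],np.round(f["R"],3).tolist(),np.round(f["t"],3))
s=observe();print({k:s[k] for k in("time_s","position","ee_rot","width","force")})
try: print(grip_depth)
except Exception as e: print(e)
E
```

```text
pics
side 502.42205530440685 316.4924634607811 200.98547194000108 [[0.87, -0.492, 0.013], [-0.329, -0.602, -0.728], [0.366, 0.629, -0.686]] [-0.521  0.288  1.169]
top 498.4518169630933 326.4311968124842 198.0270546073456 [[-0.023, -1.0, -0.01], [-0.995, 0.024, -0.102], [0.102, 0.008, -0.995]] [0.02  0.607 1.367]
{'time_s': 0.1, 'position': array([0.20412053, 0.61648911, 0.20408936]), 'ee_rot': array([ 1.59206166e-01,  9.87244992e-01, -8.41959778e-04, -1.16239029e-04]), 'width': 1.0041655151852376, 'force': array([ 0.10288044, -0.56617535,  0.1509413 ])}
0.0187
```

View pics/top0.png

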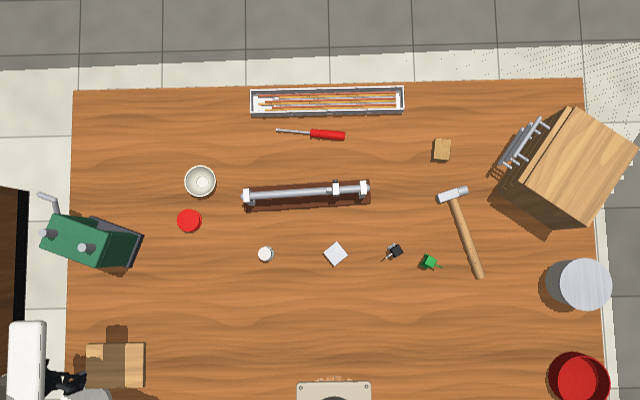

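View pics/side0.png

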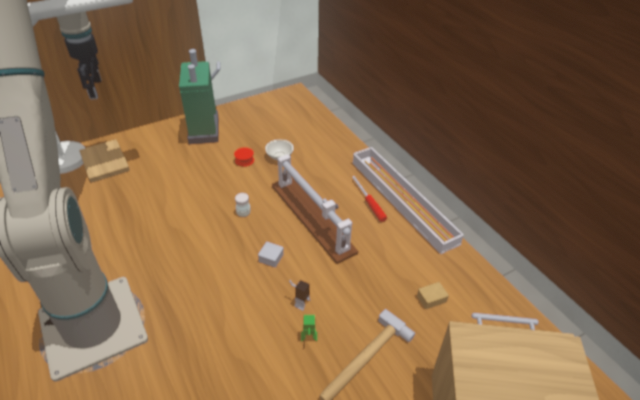

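The top view shows the black clip at (395,251) with its hook pointing to lower left. The rail runs from (248,195) to (365,187), with the collar at (335,188). The side view shows the clip at (302,292) and the collar at (328,210). I'll zoom in on both.

Run:
```python
import cv2,numpy as np
t=np.load("top0.npz")["frame"];s=np.load("side0.npz")["frame"]
a=cv2.resize(t[235:275,370:430],None,fx=6,fy=6,interpolation=cv2.INTER_CUBIC)
b=cv2.resize(t[170:220,235:385],None,fx=5,fy=5,interpolation=cv2.INTER_CUBIC)
c=cv2.resize(s[270:320,275:335],None,fx=6,fy=6,interpolation=cv2.INTER_CUBIC)
W=np.zeros((560,750,3),np.uint8);W[:240,:360]=a;W[:300,370:730]=c;W[305:555,:750]=b
cv2.imwrite("pics/z.png",W)
```

```text
(no output)
```

View pics/z.png

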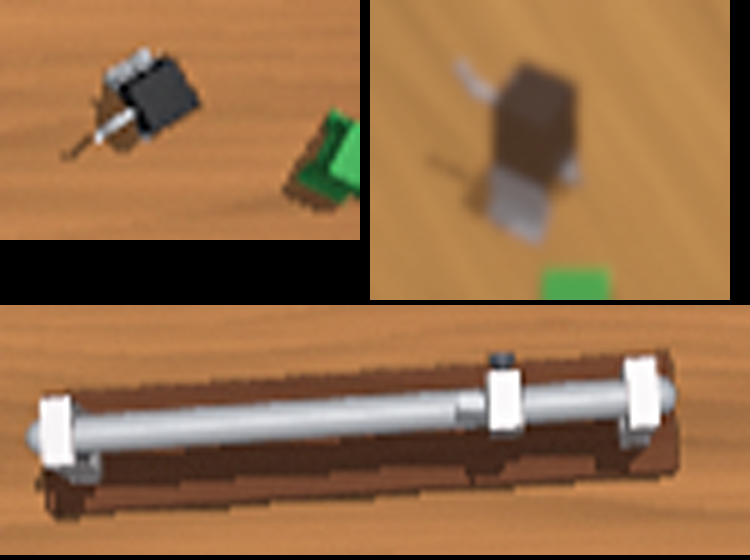

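```bash
cat > h.py <<'E'
import cv2,numpy as np
class Cam:
    def __init__(s,f): s.f=f["frame"];s.K=(float(f["fx"]),float(f["fy"]),float(f["cx"]),float(f["cy"]));s.R=f["R"];s.t=f["t"];s.C=-s.R.T@s.t
    def ray(s,u,v):
        fx,fy,cx,cy=s.K;d=s.R.T@np.array([(u-cx)/fx,(v-cy)/fy,1]);return d/np.linalg.norm(d)
    def plane(s,u,v,z):
        d=s.ray(u,v);return s.C+d*(z-s.C[2])/d[2]
    def proj(s,X):
        p=s.R@np.array(X)+s.t;fx,fy,cx,cy=s.K;return np.array([fx*p[0]/p[2]+cx,fy*p[1]/p[2]+cy])
def tri(c1,p1,c2,p2):
    A=0;b=0
    for c,p in((c1,p1),(c2,p2)):
        d=c.ray(*p);M=np.eye(3)-np.outer(d,d);A=A+M;b=b+M@c.C
    return np.linalg.solve(A,b)
def blob(m,x0,y0,x1,y1):
    n=np.zeros_like(m);n[y0:y1,x0:x1]=m[y0:y1,x0:x1]
    c=max(cv2.findContours(n,cv2.RETR_EXTERNAL,cv2.CHAIN_APPROX_NONE)[0],key=cv2.contourArea);return c
E
python3 - <<'E'
from h import *
np.set_printoptions(precision=4,suppress=True)
T=Cam(np.load("top0.npz"));S=Cam(np.load("side0.npz"))
print("C",T.C,S.C)
hsv=cv2.cvtColor(T.f,cv2.COLOR_BGR2HSV)
# black clip block
m=((T.f.max(2)<75)&(hsv[...,1]<110)).astype(np.uint8)*255
c=blob(m,380,238,408,265);r=cv2.minAreaRect(c);print("clip",r,cv2.contourArea(c))
for z in(.072,.057):print([T.plane(*p,z)[:2] for p in cv2.boxPoints(r)],T.plane(*r[0],z))
# side
m=((S.f.max(2)<95)).astype(np.uint8)*255
c=blob(m,290,275,318,305);print("side blob",cv2.boundingRect(c),cv2.minAreaRect(c))
# hook wire in side/top handled by eye ; rail edges
sat=hsv[...,1].astype(float)
P=[]
for u in range(262,322,4):
    col=sat[175:210,u]; i=np.where(col<60)[0]; P.append((u,175+i.min(),175+i.max()))
P=np.array(P,float);mid=(P[:,1]+P[:,2])/2
k=np.polyfit(P[:,0],mid,1);print("rail",k,(P[:,2]-P[:,1]+1).mean())
A=[T.plane(u,np.polyval(k,u),.095) for u in(262,320)];print(A);d=A[0]-A[1];print("rail dir deg",np.degrees(np.arctan2(d[1],d[0])))
z=lambda x,y:(235+(x+.5)/5-.5,170+(y-305+.5)/5-.5)
print("posts",T.plane(*z(56,431),.116),T.plane(*z(641,391),.116))
print("collar face",T.plane(*z(488,400),.125),"tip",T.plane(*z(457,407),.1205))
E
```

```text
C [ 0.4646 -0.0049  1.4215] [ 0.1205 -0.8187  1.0181]
clip ((395.46148681640625, 250.6923065185547), (9.429903030395508, 10.53930377960205), 56.3099365234375) 78.0
[array([ 0.459 , -0.1583]), array([ 0.4741, -0.1825]), array([ 0.4528, -0.1957]), array([ 0.4378, -0.1716])] [ 0.4559 -0.177   0.072 ]
[array([ 0.459, -0.16 ]), array([ 0.4742, -0.1844]), array([ 0.4527, -0.1978]), array([ 0.4375, -0.1735])] [ 0.4558 -0.1789  0.057 ]
side blob (296, 282, 13, 19) ((302.0, 291.0), (18.0, 12.0), 90.0)
rail [ -0.0674 212.2824] 7.933333333333334
[array([0.6136, 0.1776, 0.095 ]), array([0.6204, 0.0219, 0.095 ])]
rail dir deg 92.50045757340237
posts [0.6118 0.2175 0.116 ] [ 0.6256 -0.0916  0.116 ]
collar face [ 0.6217 -0.0108  0.125 ] tip [0.6189 0.0056 0.1205]
```

```bash
python3 -m creep '0.09 -0.167 0 0 0 -0.24;0.09 -0.167 0 0 0 -0.24;0.09 -0.167 0 0 0 -0.24;0.09 -0.167 0 0 0 -0.24;0.09 -0.167 0 0 0 -0.24' 0.75 40
python3 -m creep '0.09 -0.167 0 0 0 -0.18;0.09 -0.167 0 0 0 0;0.09 -0.167 0 0 0 0;0.09 -0.167 0 0 0 0;0.09 -0.167 0 0 0 0'
python3 -m creep '0.09 -0.167 0 0 0 0;0.03 -0.19 0 0 0 0;0.03 -0.19 0 0 0 0;0.03 -0.19 0 0 0 0;0.03 -0.19 0 0 0 0'
python3 -m creep '0.03 -0.19 0 0 0 0;0.03 -0.19 0 0 0 0;0.03 -0.19 0 0 0 0;0.03 -0.19 0 0 0 0;0 0 0 0 0 0'
python3 - <<'E'
from h import *
np.set_printoptions(precision=4,suppress=True)
T=Cam(np.load("top0.npz"));S=Cam(np.load("side0.npz"))
for x,y in((.456,-.178),(.456,-.18),(.452,-.178)):
  e=np.array([np.cos(.557),np.sin(.557)]);f=np.array([-e[1],e[0]])
  for C in(T,S):
    P=[C.proj([*(np.array([x,y])+a*.013*e+b*.013*f),z]) for a in(-1,1) for b in(-1,1) for z in(.03,.072)]
    print((x,y),cv2.boundingRect(np.float32(P)), cv2.minAreaRect(np.float32(P)))
print(tri(T,(395.5,250.7),S,(302,291)))
E
```

```text
time_s: 0.52
position: [0.2947, 0.4481, 0.2046]
ee_rot: [0.446, 0.895, -0.0, -0.0]
force: [0.8, 0.6, -0.5]
width: 0.747
grip_force: 0.0
time_s: 0.93
position: [0.3846, 0.2813, 0.2048]
ee_rot: [0.484, 0.875, -0.0, -0.0]
force: [0.6, 0.5, 0.2]
width: 0.749
grip_force: 0.0
time_s: 1.35
position: [0.4261, 0.0958, 0.2048]
ee_rot: [0.484, 0.875, -0.0, -0.0]
force: [1.3, 0.0, 0.0]
width: 0.752
grip_force: 0.0
time_s: 1.77
position: [0.451, -0.0633, 0.2053]
ee_rot: [0.489, 0.872, -0.002, 0.002]
force: [0.5, -0.3, 1.2]
width: 0.748
grip_force: 0.0
(0.456, -0.178) (387, 243, 16, 15) ((394.95159912109375, 250.6471405029297), (10.75196647644043, 11.090291976928711), 56.389644622802734)
(0.456, -0.178) (293, 277, 16, 24) ((301.3164978027344, 288.52392578125), (16.825603485107422, 19.17523193359375), 24.92160987854004)
(0.456, -0.18) (388, 243, 16, 15) ((395.6846923828125, 250.63023376464844), (10.764851570129395, 11.109518051147461), 56.38740921020508)
(0.456, -0.18) (294, 277, 16, 24) ((301.716796875, 289.1255798339844), (16.82447052001953, 19.190935134887695), 24.93723487854004)
(0.452, -0.178) (387, 245, 16, 14) ((395.0062561035156, 252.1211395263672), (10.795937538146973, 11.069886207580566), 56.392601013183594)
(0.452, -0.178) (292, 277, 16, 24) ((299.8247375488281, 289.1890563964844), (16.879657745361328, 19.183677673339844), 24.972063064575195)
[ 0.4559 -0.1807  0.045 ]
```

```bash
python3 -m creep '0.01 -0.18 0 0 0 0;0 -0.18 0 0 0 0;0 -0.09 -0.1 0 0 0;0 0 -0.1 0 0 0;0 0 0 0 0 0'
python3 -m creep '0 0 0 0 0 0;0 0 0 0 0 0;0 0 0 0 0 0'
```

```text
time_s: 2.18
position: [0.4496, -0.1447, 0.1622]
ee_rot: [0.485, 0.874, -0.001, -0.003]
force: [-0.1, 1.3, -0.8]
width: 0.753
grip_force: 0.0
time_s: 2.43
position: [0.4532, -0.1435, 0.1658]
ee_rot: [0.483, 0.876, 0.0, 0.001]
force: [-0.0, -0.2, 0.2]
width: 0.748
grip_force: 0.0
```

```bash
python3 -m creep '0.005 -0.09 0 0 0 0;0.01 -0.09 0 0 0 0;0 0 -0.13 0 0 0;0 0 -0.13 0 0 0;0 0 0 0 0 0'
python3 -m creep '0 0 0 0 0 0;0 0 0 0 0 0'
```

```text
time_s: 2.85
position: [0.4535, -0.1788, 0.1106]
ee_rot: [0.483, 0.875, -0.0, -0.003]
force: [-0.3, 0.3, 0.3]
width: 0.75
grip_force: 0.0
time_s: 3.02
position: [0.4563, -0.1802, 0.1142]
ee_rot: [0.483, 0.875, 0.0, 0.001]
force: [0.4, 0.7, 0.0]
width: 0.748
grip_force: 0.0
```

```bash
python3 -m creep '0 0.003 -0.13 0 0 0;0 0 -0.13 0 0 0;0 0 -0.11 0 0 0;0 0 0 0 0 0;0 0 0 0 0 0'
python3 - <<'E'
from plant import *
import cv2
from h import *
f=grab_frame("side");T=grab_frame("top")
a=cv2.resize(f["frame"][230:330,245:365],None,fx=5,fy=5,interpolation=cv2.INTER_CUBIC)
cv2.imwrite("pics/g1.png",a);print(observe()["position"])
E
python3 -m creep '0 0 0 0 0 0;0 0 0 0 0 0;0 0 0 0 0 0;0 0 0 0 0 0;0 0 0 0 0 0' 0 40
python3 -m creep '0 0 0 0 0 0;0 0 0 0 0 0;0 0 0 0 0 0'
```

```text
time_s: 3.43
position: [0.4557, -0.1797, 0.0397]
ee_rot: [0.484, 0.875, 0.0, 0.0]
force: [-0.0, 0.1, 0.4]
width: 0.75
grip_force: 0.0
[ 0.45674807 -0.18019035  0.04068856]
time_s: 3.95
position: [0.4561, -0.18, 0.0399]
ee_rot: [0.484, 0.875, 0.0, 0.001]
force: [-0.8, 0.1, 6.4]
width: 0.284
grip_force: 39.8
time_s: 4.2
position: [0.4561, -0.18, 0.0399]
ee_rot: [0.484, 0.875, 0.0, 0.001]
force: [-0.5, 0.2, 6.9]
width: 0.287
grip_force: 39.8
```

View pics/g1.png

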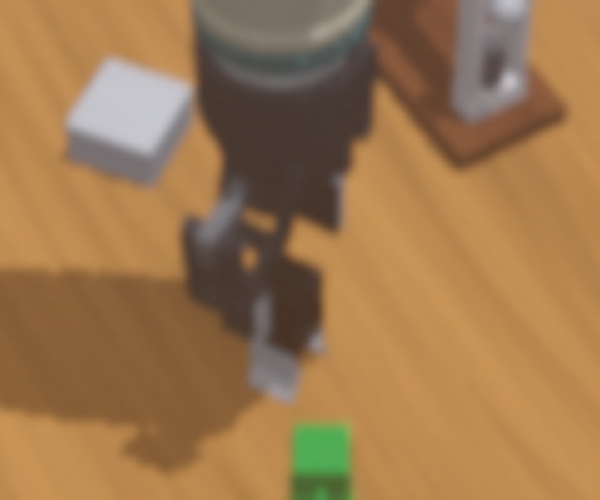

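Gripper is round the block in the right place, with the black clip at about (290,300) in the crop. Next I lift it, turn it, and carry it over the rail.

```bash
python3 -m creep '0 0 0.16 0 0 0;0 0 0.16 0 0 0;0 0 0.16 0 0 0;0 0 0.16 0 0 0;0 0 0.16 0 0 0' - 60
python3 -m creep '0.09 0.15 0 0 0 -0.2;0.09 0.15 0 0 0 -0.2;0.09 0.15 0 0 0 -0.2;0.09 0.15 0 0 0 -0.2;0.09 0.15 0 0 0 -0.2'
python3 -m creep '0.09 0.15 0 0 0 0;0.09 0.15 0 0 0 0;0.09 0.15 0 0 0 0;0 0 0 0 0 0;0 0 0 0 0 0'
python3 -m creep '0 0 0 0 0 0;0 0 0 0 0 0'
python3 - <<'E'
from plant import *
import cv2
from h import *
F=[]
for n in("top","side"):
    f=grab_frame(n);np.savez(n+"1.npz",**f);c=Cam(f)
    u,v=c.proj([.615,.08,.12]).astype(int);print(n,u-50,v-50)
    F.append(cv2.resize(f["frame"][v-50:v+50,u-50:u+50],None,fx=4,fy=4,interpolation=cv2.INTER_CUBIC))
cv2.imwrite("pics/c1.png",np.hstack(F));s=observe();print(s["position"],s["ee_rot"])
a=s["ee_rot"];print("tool y deg",2*np.degrees(np.arctan2(a[1],a[0]))-90)
E
```

```text
time_s: 4.62
position: [0.4547, -0.1796, 0.2005]
ee_rot: [0.484, 0.875, -0.0, -0.0]
force: [0.9, -0.1, -0.7]
width: 0.278
grip_force: 59.8
time_s: 5.03
position: [0.5456, -0.0281, 0.1991]
ee_rot: [0.687, 0.727, 0.0, -0.0]
force: [-0.1, -0.1, -0.9]
width: 0.279
grip_force: 59.8
time_s: 5.45
position: [0.5994, 0.0632, 0.1982]
ee_rot: [0.683, 0.73, -0.0, -0.001]
force: [-0.5, -0.8, -1.7]
width: 0.278
grip_force: 59.8
time_s: 5.62
position: [0.5986, 0.0584, 0.1989]
ee_rot: [0.686, 0.728, -0.001, 0.0]
force: [0.4, 0.3, -0.5]
width: 0.276
grip_force: 59.8
top 247 142
side 257 132
[0.59882475 0.05855162 0.19914434] [ 6.86166868e-01  7.27444143e-01 -2.10721672e-04  5.87010083e-05]
tool y deg 3.345109478250194
```

View pics/c1.png

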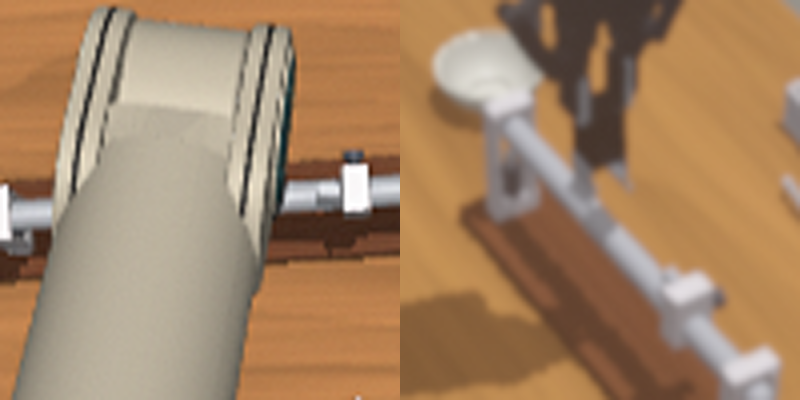

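The side view shows the clip held upright at about (600,130) in the crop, with the rail below it. The arm hides it from above. I'll align it, lower it to a hover, and check the rail axis from the side view.

```bash
python3 -m creep '0.045 0.09 0 0 0 -0.03;0.045 0.08 0 0 0 0;0 0 -0.1 0 0 0;0 0 -0.1 0 0 0;0 0 0 0 0 0'
python3 -m creep '0 0 0 0 0 0;0 0 0 0 0 0'
python3 - <<'E'
from plant import *
from h import *
f=grab_frame("side");c=Cam(f);S=Cam(np.load("side0.npz"))
hsv=cv2.cvtColor(S.f,cv2.COLOR_BGR2HSV)[...,1]
A=np.array([.6136,.1776,.095]);d=np.array([-.0436,.999,0]);e=np.array([.999,.0436,0])
n=np.array([*e[:2],0])
for y in(.06,.09,.12,.15):
    P=A+d*(y-.1776);p=S.proj(P);q=S.proj(P+d*.01);t=(q-p)/np.linalg.norm(q-p);m=np.array([-t[1],t[0]])
    o=np.arange(-10,10.1,.5)
    v=cv2.remap(hsv,np.float32([p[0]+o*m[0]]),np.float32([p[1]+o*m[1]]),cv2.INTER_LINEAR)[0]
    i=o[v<70];z=(S.R@P+S.t)[2]
    print(y,p,"offset mm",(i.min()+i.max())/2*z/S.K[0]*1000 if len(i) else None,(i.max()-i.min())*z/S.K[0]*1000, m)
u,v=c.proj([.617,.093,.12]).astype(int);print(u-50,v-35)
cv2.imwrite("pics/c2.png",cv2.resize(c.f[v-35:v+35,u-50:u+50],None,fx=8,fy=8,interpolation=cv2.INTER_CUBIC));s=observe();print(s["position"],s["force"])
a=s["ee_rot"];print("tool y deg",2*np.degrees(np.arctan2(a[1],a[0]))-90, a)
E
```

```text
time_s: 6.13
position: [0.6143, 0.0935, 0.1556]
ee_rot: [0.691, 0.723, -0.003, -0.002]
force: [-0.5, 0.7, -1.7]
width: 0.278
grip_force: 59.8
time_s: 6.3
position: [0.6179, 0.0933, 0.16]
ee_rot: [0.691, 0.723, 0.0, 0.001]
force: [1.4, -0.4, -0.8]
width: 0.276
grip_force: 59.8
0.06 [312.56128665 193.11982965] offset mm -2.0425013667737 20.425013667736998 [ 0.73988979 -0.6727281 ]
0.09 [306.85660283 186.84561967] offset mm -2.069928631465129 20.699286314651296 [ 0.73988979 -0.6727281 ]
0.12 [301.30112008 180.73550623] offset mm -1.3982372641043728 19.57532169746122 [ 0.73988979 -0.6727281 ]
0.15 [295.88906062 174.78313472] offset mm -9.915654750623949 36.82957478803181 [ 0.73988979 -0.6727281 ]
256 144
[0.61821655 0.09344786 0.16033265] [ 0.48164372  0.03048033 -0.95684248]
tool y deg 2.5635642100932756 [0.69111183 0.722747   0.00080323 0.00075504]
```

View pics/c2.png

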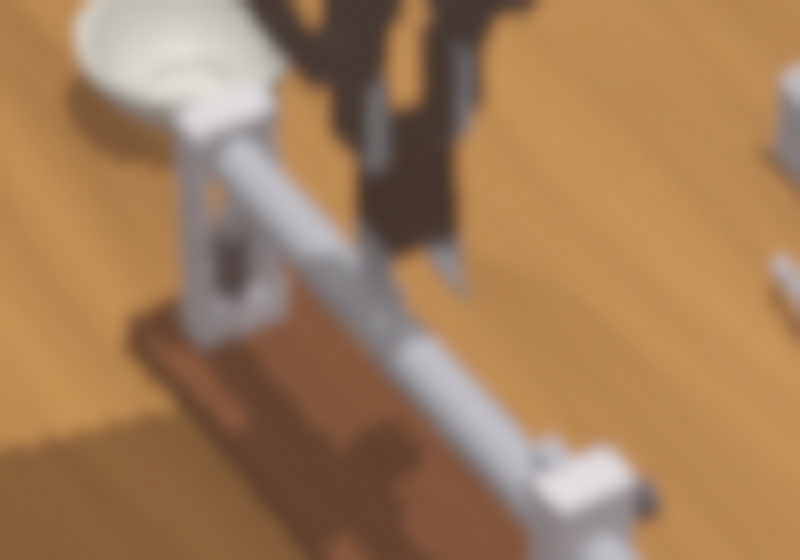

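Run:
```python
from h import *
c=Cam(np.load("side1.npz"))
d=np.array([-.0436,.999,0]);e=np.array([.999,.0436,0]);B=np.array([.618,.0934,.1203])
for n,a in dict(botL=(-13,-13,30),botR=(13,-13,30),footR=(20,-13,0),footL=(-20,-13,0),botRf=(13,13,30)).items():
    p=B+(e*a[0]+d*a[1]+np.array([0,0,a[2]]))/1000;u=c.proj(p);print(n,u,(u-[256,144]+.5)*8)
```

```text
botL [304.79610302 175.00158199] [394.36882414 252.01265591]
botR [313.10235099 171.75488686] [460.81880796 226.03909487]
footR [315.19328919 179.33655998] [477.5463135  286.69247984]
footL [302.60672242 184.35367311] [376.85377938 326.8293849 ]
botRf [308.07018067 166.47668356] [420.5614454  183.81346847]
```

```bash
python3 -m creep '-0.003 0 -0.05 0 0 0;0 0 -0.05 0 0 0;0 0 -0.04 0 0 0;0 0 -0.02 0 0 0;0 0 0 0 0 0'
python3 -m creep '0 0 -0.01 0 0 0;0 0 -0.01 0 0 0;0 0 0 0 0 0'
python3 -m creep '0 0 -0.01 0 0 0;0 0 -0.01 0 0 0;0 0 0 0 0 0'
```

```text
time_s: 6.77
position: [0.6167, 0.0942, 0.1261]
ee_rot: [0.691, 0.723, -0.0, -0.0]
force: [0.0, -0.0, 1.1]
width: 0.278
grip_force: 60.0
time_s: 7.02
position: [0.6168, 0.0943, 0.1232]
ee_rot: [0.691, 0.723, 0.0, 0.0]
force: [-0.8, 0.1, 3.7]
width: 0.282
grip_force: 60.4
time_s: 7.27
position: [0.6171, 0.0943, 0.1196]
ee_rot: [0.691, 0.723, 0.0, 0.0]
force: [-1.3, 0.2, 7.7]
width: 0.28
grip_force: 60.7
```

```bash
python3 -m creep '-0.003 0 -0.01 0 0 0;0 0 0 0 0 0'
python3 -m creep '0 0 -0.005 0 0 0;0 0 0 0 0 0'
```

```text
time_s: 7.43
position: [0.617, 0.0943, 0.118]
ee_rot: [0.691, 0.723, 0.001, 0.001]
force: [-0.2, 0.5, 8.2]
width: 0.279
grip_force: 60.8
time_s: 7.6
position: [0.617, 0.0942, 0.1172]
ee_rot: [0.691, 0.723, 0.001, 0.001]
force: [-1.1, -0.5, 9.1]
width: 0.276
grip_force: 60.9
```

```bash
python3 -m creep '0 0 -0.005 0 0 0;0 0 0 0 0 0'
python3 -m creep '0 0 -0.005 0 0 0;0 0 0 0 0 0'
```

```text
time_s: 7.77
position: [0.6171, 0.0942, 0.1164]
ee_rot: [0.691, 0.723, 0.001, 0.001]
force: [-0.9, 0.5, 9.9]
width: 0.279
grip_force: 60.9
time_s: 7.93
position: [0.6172, 0.0943, 0.1154]
ee_rot: [0.691, 0.723, 0.001, 0.001]
force: [-1.0, -0.0, 8.6]
width: 0.274
grip_force: 61.0
```

```bash
python3 -m creep '0 0 -0.005 0 0 0;0 0 0 0 0 0;0 0 0 0 0 0'
```

```text
time_s: 8.18
position: [0.6172, 0.0943, 0.1146]
ee_rot: [0.691, 0.723, 0.001, 0.001]
force: [-1.0, 0.6, 10.6]
width: 0.275
grip_force: 61.1
```

```bash
python3 -m creep '0 0 -0.005 0 0 0;0 0 0 0 0 0;0 0 0 0 0 0'
```

```text
time_s: 8.43
position: [0.6172, 0.0943, 0.1137]
ee_rot: [0.691, 0.723, 0.001, 0.001]
force: [-2.4, 0.2, 11.6]
width: 0.275
grip_force: 61.1
```

```bash
python3 -m creep '-0.003 0 -0.005 0 0 0;0 0 0 0 0 0;0 0 0 0 0 0'
```

```text
time_s: 8.68
position: [0.617, 0.0943, 0.1128]
ee_rot: [0.691, 0.723, 0.001, 0.001]
force: [-0.9, -0.4, 11.7]
width: 0.28
grip_force: 61.2
```

```bash
python3 -m creep '0 0 -0.005 0 0 0;0 0 0 0 0 0;0 0 0 0 0 0'
```

```text
time_s: 8.93
position: [0.6171, 0.0943, 0.112]
ee_rot: [0.691, 0.723, 0.001, 0.001]
force: [-0.7, 0.1, 11.8]
width: 0.276
grip_force: 61.2
```

```bash
python3 -m creep '0 0 -0.005 0 0 0;0 0 0 0 0 0;0 0 0 0 0 0'
```

```text
time_s: 9.18
position: [0.6171, 0.0942, 0.111]
ee_rot: [0.691, 0.723, 0.001, 0.001]
force: [-1.4, -0.4, 12.0]
width: 0.28
grip_force: 61.3
```

```bash
python3 -m creep '0 0 -0.005 0 0 0;0 0 0 0 0 0;0 0 0 0 0 0'
```

```text
time_s: 9.43
position: [0.6171, 0.0942, 0.1101]
ee_rot: [0.691, 0.723, 0.002, 0.001]
force: [-1.7, 0.4, 10.9]
width: 0.272
grip_force: 61.3
```

```bash
python3 -m creep '0 0 -0.005 0 0 0;0 0 0 0 0 0;0 0 0 0 0 0'
```

```text
time_s: 9.68
position: [0.6171, 0.0942, 0.109]
ee_rot: [0.691, 0.723, 0.002, 0.001]
force: [-1.7, -0.7, 11.8]
width: 0.279
grip_force: 61.2
```

```bash
python3 -m creep '0 0 -0.005 0 0 0;0 0 0 0 0 0;0 0 0 0 0 0'
```

```text
time_s: 9.93
position: [0.6167, 0.0943, 0.107]
ee_rot: [0.691, 0.723, 0.001, 0.001]
force: [0.3, 0.6, 6.4]
width: 0.276
grip_force: 60.6
```

Snapped: the force fell from 12 to 6.4 N. I'll raise it to take the load off the rail.

```bash
python3 -m creep '0 0 0.01 0 0 0;0 0 0.01 0 0 0;0 0 0.008 0 0 0;0 0 0 0 0 0;0 0 0 0 0 0'
python3 - <<'E'
from plant import *
from h import *
c=Cam(grab_frame("side"));u,v=c.proj([.617,.06,.11]).astype(int);print(u-50,v-35)
cv2.imwrite("pics/d1.png",cv2.resize(c.f[v-35:v+35,u-50:u+50],None,fx=8,fy=8,interpolation=cv2.INTER_CUBIC))
E
```

```text
time_s: 10.35
position: [0.6166, 0.0943, 0.1118]
ee_rot: [0.691, 0.723, 0.001, 0.001]
force: [4.7, 0.5, 3.4]
width: 0.278
grip_force: 60.2
262 154
```

View pics/d1.png

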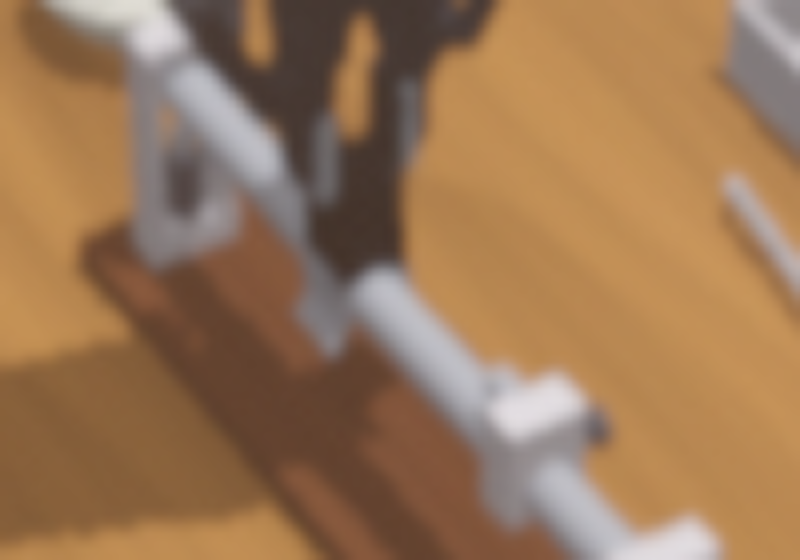

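Clip sits on the bar, crop (350,270), with the near arm reaching below it. I'll ease off the sideways load and start the slide.

```bash
python3 -m creep '0.004 0 0.008 0 0 0;0 0 0 0 0 0;0 0 0 0 0 0'
python3 -m creep '0 -0.01 0 0 0 0;0 -0.01 0 0 0 0;0 -0.01 0 0 0 0;0.001 -0.02 0 0 0 0;0.001 -0.02 0 0 0 0'
```

```text
time_s: 10.65
position: [0.6165, 0.0943, 0.1131]
ee_rot: [0.691, 0.723, 0.0, 0.0]
force: [3.0, -0.1, 1.7]
width: 0.277
grip_force: 60.1
time_s: 11.07
position: [0.6165, 0.0874, 0.113]
ee_rot: [0.689, 0.724, 0.003, -0.003]
force: [2.5, 11.4, 2.7]
width: 0.278
grip_force: 60.1
```

```bash
python3 -m creep '0.004 0 0 0 0 0;0 0 0 0 0 0;0 0 0 0 0 0'
python3 -m creep '0.001 -0.025 0 0 0 0;0.001 -0.025 0 0 0 0;0.001 -0.025 0 0 0 0;0.001 -0.025 0 0 0 0;0 0 0 0 0 0'
```

```text
time_s: 11.32
position: [0.6168, 0.0857, 0.1129]
ee_rot: [0.69, 0.724, 0.002, -0.003]
force: [2.1, 8.6, 1.4]
width: 0.278
grip_force: 60.1
time_s: 11.73
position: [0.6176, 0.0655, 0.1129]
ee_rot: [0.69, 0.724, 0.002, -0.003]
force: [2.1, 8.2, 2.2]
width: 0.277
grip_force: 60.1
```

```bash
python3 -m creep '0.002 -0.025 0 0 0 0;0.002 -0.025 0 0 0 0;0.001 -0.025 0 0 0 0;0.001 -0.025 0 0 0 0;0.001 -0.025 0 0 0 0'
python3 -m creep '0.001 -0.025 0 0 0 0;0.001 -0.025 0 0 0 0;0.001 -0.02 0 0 0 0;0.001 -0.015 0 0 0 0;0 0 0 0 0 0'
```

```text
time_s: 12.15
position: [0.6187, 0.0428, 0.1127]
ee_rot: [0.689, 0.725, 0.002, -0.004]
force: [3.0, 10.2, 3.3]
width: 0.281
grip_force: 60.1
time_s: 12.57
position: [0.6195, 0.0244, 0.1127]
ee_rot: [0.69, 0.724, 0.002, -0.004]
force: [2.4, 9.6, 3.0]
width: 0.28
grip_force: 60.1
```

```bash
python3 -m creep '0.001 -0.015 0 0 0 0;0.001 -0.015 0 0 0 0;0 -0.01 0 0 0 0;0 0 0 0 0 0'
python3 -m creep '0.001 -0.01 0 0 0 0;0 -0.01 0 0 0 0;0 0 0 0 0 0'
```

```text
time_s: 12.9
position: [0.6198, 0.017, 0.1126]
ee_rot: [0.69, 0.724, 0.002, -0.004]
force: [1.6, 10.2, 2.8]
width: 0.278
grip_force: 60.1
time_s: 13.15
position: [0.62, 0.0132, 0.1126]
ee_rot: [0.689, 0.724, 0.002, -0.004]
force: [1.9, 8.9, 2.7]
width: 0.28
grip_force: 60.1
```

```bash
python3 -m creep '0.001 -0.01 0 0 0 0;0 -0.01 0 0 0 0;0 0 0 0 0 0'
python3 -m creep '0.001 -0.01 0 0 0 0;0 -0.005 0 0 0 0;0 0 0 0 0 0'
```

```text
time_s: 13.4
position: [0.6202, 0.0094, 0.1126]
ee_rot: [0.689, 0.724, 0.002, -0.004]
force: [1.3, 10.5, 2.8]
width: 0.276
grip_force: 60.1
time_s: 13.65
position: [0.6203, 0.0064, 0.1125]
ee_rot: [0.689, 0.724, 0.002, -0.004]
force: [1.6, 10.0, 2.5]
width: 0.275
grip_force: 60.1
```

```bash
python3 -m creep '0 -0.01 0 0 0 0;0 0 0 0 0 0;0 0 0 0 0 0'
python3 -m creep '0 -0.007 0 0 0 0;0 0 0 0 0 0;0 0 0 0 0 0'
```

```text
time_s: 13.9
position: [0.6204, 0.0041, 0.1125]
ee_rot: [0.689, 0.724, 0.002, -0.004]
force: [2.2, 10.2, 2.5]
width: 0.277
grip_force: 60.1
time_s: 14.15
position: [0.6204, 0.003, 0.1126]
ee_rot: [0.689, 0.724, 0.002, -0.004]
force: [2.7, 10.7, 1.6]
width: 0.277
grip_force: 60.1
```

```bash
python3 -m creep '0 -0.007 0 0 0 0;0 0 0 0 0 0;0 0 0 0 0 0'
python3 -m creep '0 -0.005 0 0 0 0;0 0 0 0 0 0;0 0 0 0 0 0'
```

```text
time_s: 14.4
position: [0.6204, 0.0026, 0.1125]
ee_rot: [0.689, 0.725, 0.003, -0.005]
force: [2.0, 11.2, 1.7]
width: 0.274
grip_force: 60.1
time_s: 14.65
position: [0.6204, 0.0026, 0.1125]
ee_rot: [0.689, 0.725, 0.003, -0.005]
force: [2.8, 12.8, 2.1]
width: 0.278
grip_force: 60.1
```

```bash
python3 -m creep '0 -0.006 0 0 0 0;0 0 0 0 0 0;0 0 0 0 0 0'
python3 -m creep '0.004 0.01 0.004 0 0 0;0 0.01 0 0 0 0;0 0 0 0 0 0;0 0 0 0 0 0'
```

```text
time_s: 14.9
position: [0.6204, 0.0025, 0.1124]
ee_rot: [0.689, 0.725, 0.003, -0.006]
force: [2.6, 14.7, 1.2]
width: 0.276
grip_force: 60.1
time_s: 15.23
position: [0.6206, 0.003, 0.1131]
ee_rot: [0.689, 0.724, 0.001, -0.004]
force: [0.5, 9.0, 2.3]
width: 0.279
grip_force: 60.1
```

```bash
python3 -m creep '0.002 0.01 0.004 0 0 0;0 0.01 0 0 0 0;0 0 0 0 0 0;0 0 0 0 0 0'
python3 - <<'E'
from plant import *
from h import *
c=Cam(grab_frame("side"));u,v=c.proj([.62,.0,.11]).astype(int)
cv2.imwrite("pics/e1.png",cv2.resize(c.f[v-35:v+35,u-50:u+50],None,fx=8,fy=8,interpolation=cv2.INTER_CUBIC))
E
```

```text
time_s: 15.57
position: [0.6208, 0.0033, 0.1139]
ee_rot: [0.69, 0.724, -0.0, -0.003]
force: [-0.5, 7.2, 2.1]
width: 0.278
grip_force: 60.0
```

View pics/e1.png

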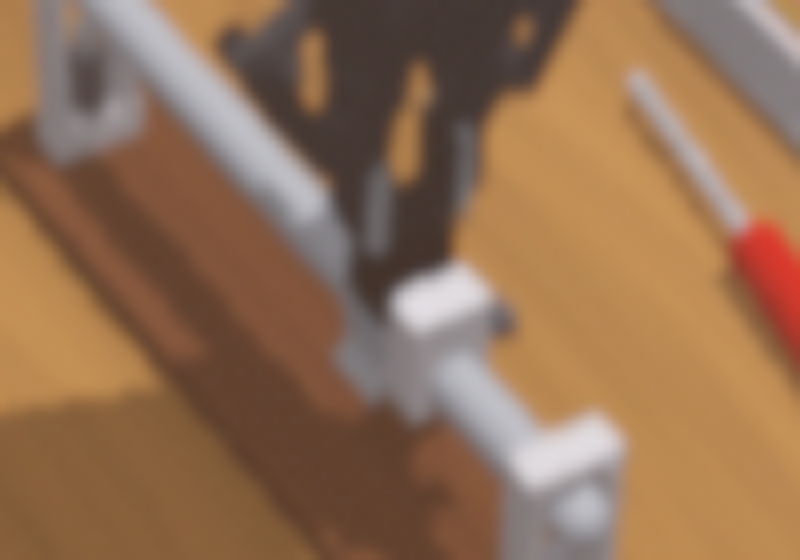

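Clip is against the collar at (390,310), with no tongue showing between them. I'll finish unloading, then let go.

```bash
python3 -m creep '0 0.01 0.004 0 0 0;0 0.01 0 0 0 0;0 0 0 0 0 0;0 0 0 0 0 0'
```

```text
time_s: 15.95
position: [0.6211, 0.0042, 0.1149]
ee_rot: [0.691, 0.723, -0.001, -0.001]
force: [-2.6, 1.8, 1.1]
width: 0.272
grip_force: 59.9
```

```bash
python3 -m creep '-0.004 0.002 0 0 0 0;0 0 0 0 0 0;0 0 0 0 0 0'
python3 -m creep '0 0 0 0 0 0;0 0 0 0 0 0;0 0 0 0 0 0;0 0 0 0 0 0;0 0 0 0 0 0' 0.6
python3 -m creep '0 0 0.05 0 0 0;0 0 0.1 0 0 0;0 0 0.15 0 0 0;0 0 0.15 0 0 0;0 0 0.15 0 0 0'
python3 -m creep '-0.15 0 0.05 0 0 0;-0.18 0 0 0 0 0;-0.18 0 0 0 0 0;-0.18 0 0 0 0 0;0 0 0 0 0 0'
python3 - <<'E'
from plant import *
from h import *
F=[]
for n,b in(("side",1),("top",1)):
    c=Cam(grab_frame(n));u,v=c.proj([.62,.01,.12]).astype(int);print(n,u-40,v-40)
    F.append(cv2.resize(c.f[v-40:v+40,u-40:u+40],None,fx=5,fy=5,interpolation=cv2.INTER_CUBIC))
cv2.imwrite("pics/f1.png",np.hstack(F))
E
```

```text
time_s: 16.2
position: [0.621, 0.0043, 0.115]
ee_rot: [0.691, 0.723, -0.001, -0.001]
force: [-2.2, 1.0, -3.1]
width: 0.278
grip_force: 59.6
time_s: 16.62
position: [0.6224, 0.0043, 0.1159]
ee_rot: [0.691, 0.723, 0.0, 0.001]
force: [-1.0, 1.1, 0.2]
width: 0.6
grip_force: 0.0
time_s: 17.03
position: [0.6218, 0.0044, 0.2376]
ee_rot: [0.691, 0.723, 0.0, 0.0]
force: [-0.2, 0.2, 0.6]
width: 0.603
grip_force: 0.0
time_s: 17.45
position: [0.475, 0.0043, 0.2454]
ee_rot: [0.691, 0.723, -0.002, -0.004]
force: [-1.0, -0.3, -0.2]
width: 0.6
grip_force: 0.0
side 282 157
top 284 149
```

View pics/f1.png

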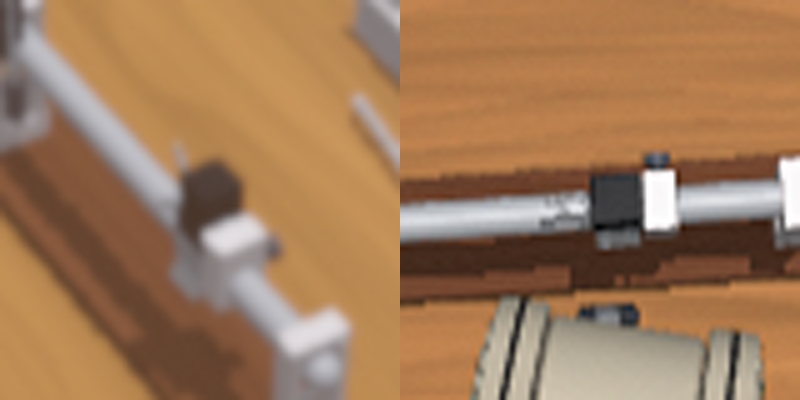

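The clip is upright and appears to touch the collar at top crop (642,200), hook trailing. I'll measure the gap to sub-pixel accuracy.

Run:
```python
from plant import *
from h import *
np.set_printoptions(precision=4,suppress=True)
c=Cam(grab_frame("top"));g=c.f.mean(2)
# rows 184..193 around clip/collar
for v in(187,188,189,190):print(v,g[v,318:344].astype(int))
row=g[186:191,318:344].mean(0);u=np.arange(318,344)
def cross(a,b,lv):
    for i in range(a-318,b-318):
        if (row[i]-lv)*(row[i+1]-lv)<=0:return u[i]+(lv-row[i])/(row[i+1]-row[i])
e1=cross(326,336,140);e2=cross(334,342,215);print(e1,e2)
b=cross(318,328,90);print("black left",b)
print("clip -y end",c.plane(e1,188,.147)[1],"clip +y",c.plane(b,188,.147)[1],"collar +y at .125",c.plane(e1,188,.125)[1],"collar -y",c.plane(e2,188,.125)[1])
```

```text
187 [106 130 134  86  39  59  61  59  61  62  62  60  61  60 115 255 250 248
 249 251 255 144 185 186 186 187]
188 [150 171 159 125  40  58  60  62  61  62  61  61  60  62 106 255 250 249
 249 250 254 164 206 206 213 213]
189 [196 197 166 165  48  62  58  61  62  62  62  64  62  58  88 255 250 248
 248 250 254 190 218 217 222 223]
190 [231 232 218 162  66  64  61  62  62  63  61  61  62  62  94 255 251 248
 249 251 253 197 202 202 199 198]
332.238074204947 338.41766784452295
black left 321.4182776801406
clip -y end -0.010838817255417897 clip +y 0.017022342807994605 collar +y at .125 -0.01094112608708269 collar -y -0.027122855159750724
```

```bash
python3 -c "
from plant import *
print(hand_in())"
```

```text
the job is handed in; nothing more can be done
None
```

The clip snapped onto the bar at the open stretch (push peaked near 12 N), then slid hook-trailing to the collar and was let go; the last pictures show it upright with no gap to the collar, and I've handed the job in, but it returned no verdict.

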